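Turn the wax warmer up four clicks

ROBOT

A 6-joint arm with a two-finger parallel gripper is mounted at the origin on a cart in front of the work surface, level with it; the furniture and walls round the work are solid. World frame = base frame: x ahead of the robot, y to its left, z up, the work surface at z = 0. Lengths are in m, angles in rad, forces in N, time in s.
With the tool pointing down it reaches from about 0.4 to 0.925 m from the base axis. Payload 12.5 kg.
Tool frame: the origin (TCP) lies on the centre line of the jaws, within the pads' length; the fingertips stand 14 mm ahead of it and the grasp point (between the pads) lies 5 mm behind it; z points along the fingers, y is the line along which they close (so a half turn about z gives the same grasp; the last joint's range is limited). The gripper opens to 95 mm and grips with 3 to 60 N. Pads are 20 mm wide; open, the fingers measure 119 mm over their backs; the gripper's body (75 mm by 180 mm) begins 59 mm behind the grasp point.
Start: joints at [-1.31, 0.491, 1.559, -0, 1.092, -0.106], TCP at [0.224, -0.583, 0.229] pointing down, gripper open.
Joint ranges: [-3.1, 3.1], [-0.84, 2.19], [0.05, 2.79], [-1.13, 4.28], [0.06, 2.93], [-2.69, 2.69]. Speed limits (rad/s): [2.22, 2.22, 2.79, 3.14, 3.14, 3.14].

INTERFACE

Orientations are given as a unit quaternion [x, y, z, w].
In Python, from cell import ctrl, vision gives the robot as it stands.
- The arm moves only by the tool jog_arm, never from a script. Its argument "motion" is a list of rows, each a list of 7 numbers: the turn, a rotation vector about the tool's x, y, z in degrees, then the shift along the tool's x, y, z in units of 40 mm (1.0 is 40 mm), then the opening, from 0 (shut) to 1 (fully open). In form: [[rx, ry, rz, dx, dy, dz, grip], ...]. A call has exactly 10 rows; each row shifts and turns the commanded pose from where the row before left it, along the tool's axes as they then stand; what a row does not reach is not made up. A row lasts 1/12 s, in which the tool goes at most 41.7 mm and 7.16 degrees, less where a joint would pass 70% of its speed; a pose out of reach is approached as far as the arm can. A call is refused whole if a number of a shift passes 1 or a number of a turn 7.16, either way. A call with a gripper value outside its range is refused whole. The fingers move at their own pace and stop on an object; the grip force is fixed at half the most. Time passes only in rows, so rows that do not move let the fingers close, or fill a call up. It gives the time, the measured TCP pose, the force, the opening and the grip force at its end, in the units of the state.
- ctrl.get_obs(): the state, without advancing time (a new reading comes with each control period).
- vision.capture(name): name is "side" or "top" or "wrist"; returns a dict with "color" (480x640x3 uint8, red, green, blue), "range_z" (480x640 float32, m along the optical axis (not along the pixel's ray), 0 where there is no reading), "mtx" (3x3 intrinsics, pixels), "origin" and "orientation" of the camera in the world. Camera axes: x right, y down, z forward; pixel columns grow to the right and rows downward; lengths in m; the calibration is good to about 2 mm. A picture is of the moment at which its call begins.
- ctrl.finish_job(): hands the job in; it is judged then, once.
The state is a dict: "clock": time; "q": joint angles; "qd": joint speeds; "joint_torque": joint torques, N m; "ee_pos": TCP position; "tool_rot": TCP orientation; "ft_force": force on the tool from outside, world axes, zero at the start; "wrist_torque": the same for the moment, N m; "finger_gap": finger opening in m; "grasp_force": force on a finger pad.
Only numpy, scipy, OpenCV 4.12 (cv2) and the standard library are available. Lean on these libraries where they do the work, as an engineer would, in place of code of your own. Each camera call takes 0.05 s, during which the arm holds its last target. There are 200 camera calls.

TASK

The wax is still too stiff: turn the wax warmer's click-stop dial exactly four clicks clockwise (seen from above) from the notch where it stands, pushing its orange lug round gently with a fingertip, and leave it resting in that notch. Do not go past the fourth click, do not pinch the lug, and leave the wax pot, the sanding block and the marker where they are.

Things in the scene. Friction and masses are not known exactly. Their poses are not given: they have to be found in the camera images.
- warmer: the wax warmer, a grey flat box 160 x 270 x 45 mm (its x, y, z), fixed to the table; origin at the centre of its underside, z up. Its y axis runs along its length from the dial (at y = -70 mm) to the round hotplate (at y = +62 mm)
- dial_axis (a point): the point where the dial's upright turning axis meets the top face of the dial, 59 mm above the table. The dial is a black disc of 86 mm diameter and 14 mm thickness lying on the warmer; a scale of eleven ticks (52 mm from the axis, flat) surrounds it, one tick for each notch. Nothing else on the warmer stands higher than the dial's face except the lug and the wax pot
- dial (a joint): angle of the dial, rad, growing clockwise seen from above; notches lie at 0, 20, 40 .. 200 degrees (0.349 rad apart), with stops just beyond the first and last. It starts in one of the first four notches. An inner sprung ball holds it in the notch: about 0.15 N m, i.e. 4 to 6 N pushed on the lug, takes it out of a notch; the resistance falls away before half-way to the next notch and the dial then snaps forward into that notch by itself and stays there
- lug_top (a point): centre of the top of the orange finger lug, 82 mm above the table, 30 mm from the dial's axis. The lug is a fin fixed on the dial: 22 mm long along the radius (from 19 to 41 mm from the axis), 15 mm thick across it, standing 23 mm above the dial's face. At dial angle 0 the lug lies in the direction 250 degrees, counted anticlockwise from the warmer's x axis; it moves clockwise as the angle grows
- dial_mark (a point): white mark at the dial's edge, 40 mm from the axis, in the direction of the lug, on the dial's top face; one click moves it 13.9 mm in a straight line, four clicks 51.4 mm
- lug_trail: the half of the lug that comes last in clockwise turning; its outer flat face is the one to push on. Origin on the dial's axis, at the dial's underside (45 mm above the table)
- lug_lead: the half of the lug that goes first in clockwise turning. Origin on the dial's axis, at the dial's underside (45 mm above the table)
- plate_centre (a point): centre of the top of the steel hotplate (114 mm diameter), 53 mm above the table
- wax_pot: white round wax pot, 90 mm diameter, 32 mm high, standing loose on the hotplate; origin at the centre of its underside
- sanding_block: brown sanding block 57 x 87 x 29 mm, loose on the table to the right of the warmer; origin at the centre of its underside
- marker: black and white marker pen 17 x 135 x 16 mm, loose on the table behind the warmer; origin at the centre of its underside, its y axis along its length

How it is judged:
By the outcome, as a careful person would: the job done as asked, in the order asked, and still so for the second after the job is handed in, with the robot touching nothing.
It also fails if it takes over 45 s, if anything falls off the work surface, if the arm or the gripper's body presses on something with over 40 N, if the wrist force passes 120 N, or if a joint passes its speed limit or range.

## Working session

There is one attempt and no reset: what is moved stays moved. The work goes in short steps, Python scripts to look and compute and a tool call to move; the robot and the scene stay as the last step left them, time stands still between calls to the robot, and variables do not carry over. Pictures are saved under pics/ and viewed, at most 10 in all, crops included, and the job is handed in when it is done.

Besides the shell and the picture viewer there is one more tool, called by a JSON object that holds its "name" and its "arguments", one argument or row to a line. jog_arm: Moves the arm, as the interface text tells. Its arguments: {"type":"object","properties":{"motion":{"type":"array","items":{"type":"array","items":{"type":"number"}}}},"required":["motion"]}

```bash
mkdir -p pics; ls
python3 - <<'E'
from cell import ctrl, vision
import cv2,pickle
o=ctrl.get_obs();print(o)
for n in["top","side"]:
    c=vision.capture(n);pickle.dump(c,open(n+".pkl","wb"))
    cv2.imwrite(f"pics/{n}0.png",c["color"][:,:,::-1]);print(n,c["mtx"],c["origin"],c["orientation"])
E
```

```text
pics
{'clock': 0.0, 'q': array([-1.30963444e+00,  4.91584646e-01,  1.55945204e+00,  1.27284773e-05,
        1.09167705e+00, -1.05619493e-01]), 'qd': array([-5.42755351e-04,  8.22758599e-04,  1.44203661e-03,  2.75272131e-05,
       -1.39287628e-03,  9.22312550e-04]), 'joint_torque': array([-1.33282672e-03, -6.12658024e+01, -2.58186132e+01,  6.91797235e-02,
        4.81723552e-02, -1.70331118e-04]), 'ee_pos': array([ 0.2240877 , -0.58320775,  0.22804526]), 'tool_rot': array([ 9.83231386e-01,  1.82361529e-01, -3.79211748e-05, -5.59286422e-04]), 'ft_force': array([-0.34264684, -0.68317001,  0.40442079]), 'wrist_torque': array([-0.05624643, -0.01744695, -0.03687967]), 'grasp_force': 0.0, 'finger_gap': 0.09516219323851395}
top [[575.20453938   0.         311.14280495]
 [  0.         575.20453938 233.59467166]
 [  0.           0.           1.        ]] [0.55828317 0.07325823 1.05225646] [ 0.71147624 -0.70179082  0.0320957  -0.01615791]
side [[589.23496264   0.         318.31772184]
 [  0.         589.23496264 230.28315402]
 [  0.           0.           1.        ]] [0.53902475 0.95805683 0.58402201] [-0.02987626  0.86201795 -0.50580532  0.01390872]
```

View pics/top0.png

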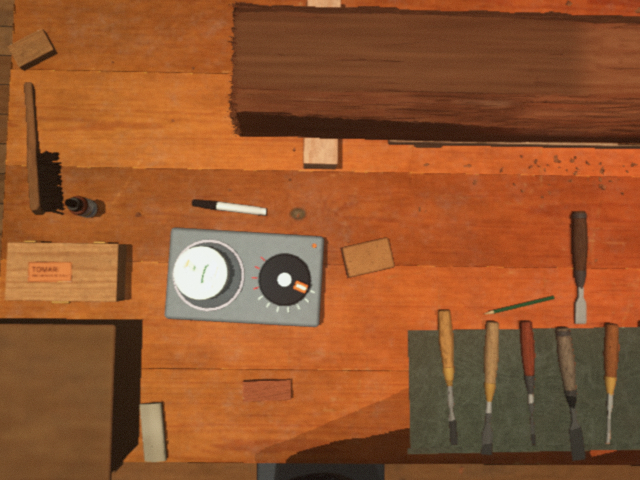

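View pics/side0.png

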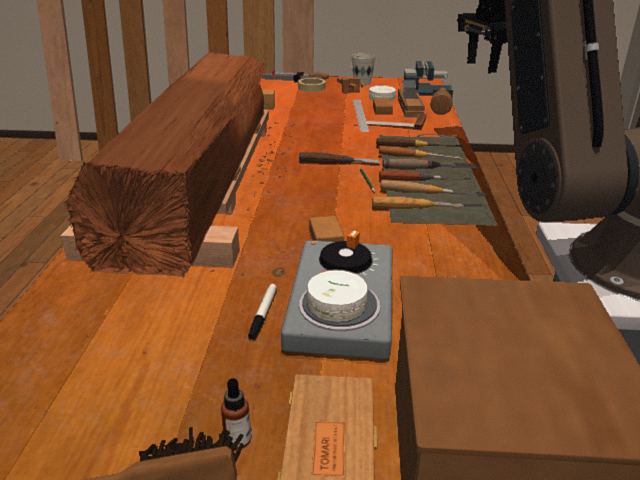

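The top view shows the warmer (centre about 246,277), its dial at (284,279) with the orange lug at (301,287), and the pot at (203,272). The sanding block is at (368,257) and the marker at (228,208). The side view shows the same layout, with nothing tall beside the dial.

```bash
cat > h.py <<'E'
import numpy as np,cv2
from scipy.spatial.transform import Rotation as R
def cast(c,px,z):
    "pixels (N,2) onto plane z"
    px=np.atleast_2d(px).astype(float);K=c["mtx"]
    d=np.c_[(px-K[:2,2])/[K[0,0],K[1,1]],np.ones(len(px))]
    d=R.from_quat(c["orientation"]).apply(d);o=np.array(c["origin"])
    return o+d*((z-o[2])/d[:,2])[:,None]
def cloud(c):
    v,u=np.mgrid[:480,:640];K=c["mtx"];z=c["range_z"]
    p=np.stack([(u-K[0,2])/K[0,0]*z,(v-K[1,2])/K[1,1]*z,z],-1)
    return R.from_quat(c["orientation"]).apply(p.reshape(-1,3)).reshape(480,640,3)+c["origin"]
E
python3 - <<'E'
from h import *;import pickle
c=pickle.load(open("top.pkl","rb"));rgb=c["color"];P=cloud(c)
hsv=cv2.cvtColor(rgb,cv2.COLOR_RGB2HSV)
sub=np.zeros((480,640),bool);sub[225:330,160:330]=1
m=sub&(P[...,2]>.04)&(P[...,2]<.05)
# warmer box
m=sub&(P[...,2]>.035)
pts=P[m][:,:2].astype(np.float32);r=cv2.minAreaRect(pts*1000);print("warmer",r)
d=np.zeros((480,640),bool);d[240:318,250:318]=1
blk=(d&(rgb.max(-1)<60)).astype(np.uint8)
ct=max(cv2.findContours(blk,0,1)[0],key=cv2.contourArea)
e=cv2.fitEllipse(cv2.convexHull(ct));print(e,"axis",cast(c,e[0],.059))
o=d&(hsv[...,1]>150)&(rgb[...,0]>130)
n,l,s,ce=cv2.connectedComponentsWithStats(o.astype(np.uint8))
for i in range(1,n):
    if s[i,4]>8:
        print(s[i],ce[i],cast(c,ce[i],.08),P[l==i][:,2].max(), np.median(P[l==i],0))
cv2.imwrite("pics/crop.png",cv2.resize(rgb[225:335,155:400,::-1],None,fx=3.2,fy=3.2,interpolation=cv2.INTER_CUBIC))
E
```

```text
warmer ((550.3570556640625, 166.23658752441406), (270.2224426269531, 160.3270721435547), 87.34931182861328)
((289.4938049316406, 269.3886413574219), (26.686128616333008, 48.16645050048828), 116.77998352050781) axis [[0.56401557 0.08779007 0.059     ]]
[313 244   3   4  10] [314.  245.2] [[0.6052924  0.04666661 0.08      ]] 0.0513602107030926 [0.60713113 0.04579033 0.04890724]
[293 281  15  12  74] [299.55405405 286.44594595] [[0.53546072 0.07011608 0.08      ]] 0.08590080361094787 [0.53611192 0.07093094 0.08270773]
```

View pics/crop.png

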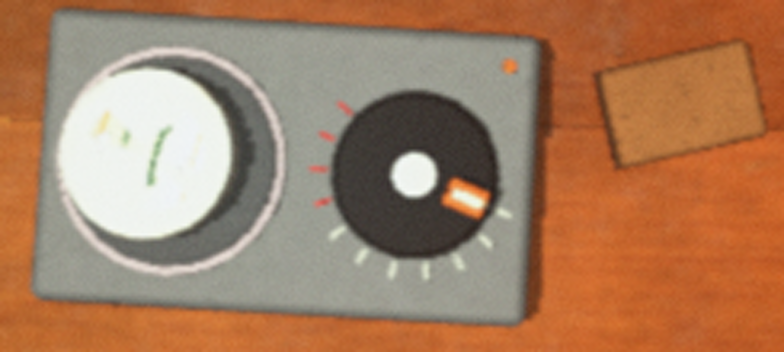

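{"name": "jog_arm", "arguments": {
  "motion": [
    [0,0,0,0.68,-0.6,0,0],
    [0,0,0,0.68,-0.6,0,0],
    [0,0,0,0.68,-0.6,0,0],
    [0,0,0,0.68,-0.6,0,0],
    [0,0,0,0.68,-0.6,0,0],
    [0,0,0,0.68,-0.6,0,0],
    [0,0,0,0.68,-0.6,0,0],
    [0,0,0,0.68,-0.6,0,0],
    [0,0,0,0.68,-0.6,0,0],
    [0,0,0,0.68,-0.6,0,0]
  ]
}}

```text
clock: 0.93
ee_pos: [0.3924, -0.2601, 0.2286]
tool_rot: [0.983, 0.182, -0.0, -0.0]
ft_force: [0.5, -0.6, 0.5]
finger_gap: 0.034
grasp_force: 0.0
```

{"name": "jog_arm", "arguments": {
  "motion": [
    [0,0,0,0.68,-0.6,0,0],
    [0,0,0,0.68,-0.6,0,0],
    [0,0,0,0.68,-0.6,0,0],
    [0,0,0,0.68,-0.6,0,0],
    [0,0,0,0.68,-0.6,0,0],
    [0,0,0,0.68,-0.6,0,0],
    [0,0,0,0.68,-0.6,0,0],
    [0,0,0,0.68,-0.6,0,0],
    [0,0,0,0.68,-0.6,0,0],
    [0,0,0,0.68,-0.6,0,0]
  ]
}}

```text
clock: 1.77
ee_pos: [0.5603, 0.0616, 0.2284]
tool_rot: [0.983, 0.182, -0.0, 0.0]
ft_force: [0.8, -0.6, -0.2]
finger_gap: 0.0005
grasp_force: 0.0
```

{"name": "jog_arm", "arguments": {
  "motion": [
    [0,0,-7,0,0,0,0],
    [0,0,-7,0,0,0,0],
    [0,0,-7,0,0,0,0],
    [0,0,-7,0,0,0,0],
    [0,0,-7,0,0,0,0],
    [0,0,-7,0,0,0,0],
    [0,0,-7,0,0,0,0],
    [0,0,-7,0,0,0,0],
    [0,0,-7,0,0,0,0],
    [0,0,-7,0,0,0,0]
  ]
}}

```text
clock: 2.6
ee_pos: [0.5597, 0.0597, 0.2283]
tool_rot: [0.699, 0.715, -0.0, -0.0]
ft_force: [0.6, 0.6, -0.4]
finger_gap: 0.0004
grasp_force: 0.0
```

{"name": "jog_arm", "arguments": {
  "motion": [
    [0,0,-7,0,0,0,0],
    [0,0,-7,0,0,0,0],
    [0,0,-7,0,0,0,0],
    [0,0,-7,0,0,0,0],
    [0,0,-7,0,0,0,0],
    [0,0,-7,0,0,0,0],
    [0,0,-7,0,0,0,0],
    [0,0,-7,0,0,0,0],
    [0,0,-7,0,0,0,0],
    [0,0,-3.5,0,0,0,0]
  ]
}}

```text
clock: 3.43
ee_pos: [0.5597, 0.0597, 0.2283]
tool_rot: [0.192, 0.981, -0.0, -0.0]
ft_force: [0.5, 0.0, -0.3]
finger_gap: 0.0006
grasp_force: 0.0
```

```bash
cat > look.py <<'E'
import sys;from h import *;from cell import ctrl,vision
o=ctrl.get_obs();T=R.from_quat(o["tool_rot"])
print("t",o["clock"],"pos",o["ee_pos"].round(4),"xyaw",np.degrees(np.arctan2(*T.as_matrix()[[1,0],0])).round(2),"z",T.as_matrix()[:,2].round(3),"f",o["ft_force"].round(1),"q6",o["q"][5].round(2),"gap",o["finger_gap"])
for n in sys.argv[1:]:
    c=vision.capture(n);P=cloud(c);hsv=cv2.cvtColor(c["color"],cv2.COLOR_RGB2HSV)
    near=(np.hypot(P[...,0]-.547,P[...,1]-.096)<.046)
    m=near&(hsv[...,1]>150)&(c["color"][...,0]>120)&(P[...,2]>.062)
    top=near&(P[...,2]>.077)&(P[...,2]<.09)&(m|(c["color"].min(-1)>130))
    hub=near&(c["color"].min(-1)>150)&(np.abs(P[...,2]-.06)<.006)
    for k,mm in (("orange",m),("lugtop",top),("hub/white",hub)):
        if mm.sum()>5:
            q=P[mm];w=q.mean(0);d=w[:2]-[.5472,.0963];print(n,k,mm.sum(),w.round(4),"mid",((q.max(0)+q.min(0))/2).round(4),"ang",np.degrees(np.arctan2(d[1],d[0])).round(1)%360)
    cv2.imwrite(f"pics/{n}_{int(o['clock']*100)}.png",c["color"][:,:,::-1]);print(f"pics/{n}_{int(o['clock']*100)}.png",c["origin"])
E
python3 look.py top wrist
```

```text
t 3.4333 pos [0.5597 0.0597 0.2283] xyaw 157.91 z [-0.001 -0.    -1.   ] f [ 0.5  0.  -0.3] q6 -1.2 gap 0.000625695527438101
top orange 855 [0.5569 0.0736 1.0399] mid [0.532  0.0844 0.8105] ang 293.2
pics/top_343.png [0.55828317 0.07325823 1.05225646]
wrist orange 730 [0.5428 0.0813 0.1878] mid [0.5481 0.0978 0.1968] ang 253.7
wrist lugtop 498 [0.5361 0.0683 0.0811] mid [0.5362 0.0681 0.0803] ang 248.4
wrist hub/white 630 [0.5475 0.0956 0.0596] mid [0.5476 0.0957 0.0596] ang 289.9
pics/wrist_343.png [0.49219901 0.08654035 0.3836193 ]
```

View pics/wrist_343.png

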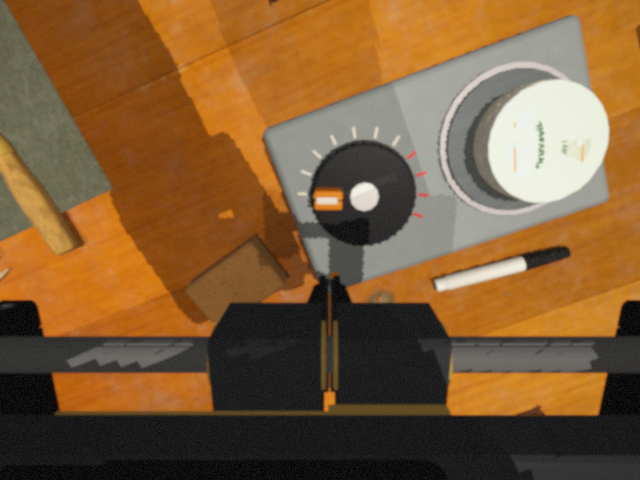

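The wrist view shows the lug (327,200) at the first tick and the closed fingertips (330,280) on its trailing side. I measured the dial axis at (0.5475, 0.0956) and the lug direction at 247.4°. That is notch 0, so the target is notch 4, at 167.4°.

{"name": "jog_arm", "arguments": {
  "motion": [
    [0,0,0,0,0,0.4,0],
    [0,0,0,0,0,0.5,0],
    [0,0,0,0,0,0.5,0],
    [0,0,0,0,0,0.5,0],
    [0,0,0,0,0,0.5,0],
    [0,0,0,0,0,0.5,0],
    [0,0,0,0,0,0.4,0],
    [0,0,0,0,0,0.3,0],
    [0,0,0,0,0,0.1,0],
    [0,0,0,0,0,0,0]
  ]
}}

```text
clock: 4.37
ee_pos: [0.5594, 0.0597, 0.0797]
tool_rot: [0.196, 0.981, -0.0, -0.001]
ft_force: [0.0, 0.8, 0.9]
finger_gap: 0.0005
grasp_force: 0.0
```

```bash
python3 look.py wrist
```

```text
t 4.3667 pos [0.5594 0.0597 0.0797] xyaw 157.41 z [-0.002 -0.    -1.   ] f [0.  0.8 0.9] q6 -1.19 gap 0.0004926724563515608
wrist orange 2040 [0.5361 0.0726 0.0937] mid [0.5458 0.0976 0.1195] ang 245.0
wrist lugtop 1425 [0.5353 0.0687 0.0809] mid [0.536  0.068  0.0805] ang 246.8
wrist hub/white 1689 [0.5463 0.096  0.0596] mid [0.5467 0.1116 0.0582] ang 196.8
pics/wrist_436.png [0.49242635 0.08720062 0.23508442]
```

{"name": "jog_arm", "arguments": {
  "motion": [
    [0,0,0,0.03,0,0,0],
    [0,0,0,0.03,0,0,0],
    [0,0,0,0.03,0,0,0],
    [0,0,0,0.02,0,0,0],
    [0,0,0,0.02,0,0,0],
    [0,0,0,0.02,0,0,0],
    [0,0,0,0.01,0,0,0],
    [0,0,0,0.01,0,0,0],
    [0,0,0,0,0,0,0],
    [0,0,0,0,0,0,0]
  ]
}}

```text
clock: 5.25
ee_pos: [0.5538, 0.0622, 0.0807]
tool_rot: [0.195, 0.981, -0.0, 0.0]
ft_force: [0.7, -0.7, 1.3]
finger_gap: 0.0008
grasp_force: 0.8
```

{"name": "jog_arm", "arguments": {
  "motion": [
    [0,0,2,0.025,-0.017,0,0],
    [0,0,2,0.025,-0.017,0,0],
    [0,0,2,0.025,-0.017,0,0],
    [0,0,2,0.025,-0.017,0,0],
    [0,0,2,0.025,-0.017,0,0],
    [0,0,2,0.025,-0.017,0,0],
    [0,0,2,0.025,-0.017,0,0],
    [0,0,0,0,0,0,0],
    [0,0,0,0,0,0,0],
    [0,0,0,0,0,0,0]
  ]
}}

```text
clock: 6.08
ee_pos: [0.5451, 0.0615, 0.0805]
tool_rot: [0.313, 0.95, -0.0, -0.0]
ft_force: [0.1, -0.5, -0.3]
finger_gap: 0.0004
grasp_force: 0.0
```

```bash
cat >> look.py <<'E'
A=np.array([.5475,.0956]);p=A-o["ee_pos"][:2];M=T.as_matrix()[:2,:2]
print("axis in tool xy mm",(p@M*1000).round(1))
E
python3 look.py wrist
```

```text
t 6.0833 pos [0.5451 0.0615 0.0805] xyaw 143.58 z [-0. -0. -1.] f [ 0.1 -0.5 -0.3] q6 -0.94 gap 0.00040140373767180053
wrist orange 1916 [0.5281 0.0781 0.0905] mid [0.5475 0.0901 0.1198] ang 223.6
wrist lugtop 1295 [0.5267 0.0746 0.0808] mid [0.5272 0.0735 0.0803] ang 226.6
wrist hub/white 1462 [0.5457 0.0969 0.0596] mid [0.5468 0.0957 0.0594] ang 156.5
pics/wrist_608.png [0.48657213 0.10444149 0.23581178]
axis in tool xy mm [18.3 28.8]
```

One click is done: the lug is at about 227°. Next is 20° of finger travel per click.

{"name": "jog_arm", "arguments": {
  "motion": [
    [0,0,2.5,0.031,-0.021,0,0],
    [0,0,2.5,0.031,-0.021,0,0],
    [0,0,2.5,0.031,-0.021,0,0],
    [0,0,2.5,0.031,-0.021,0,0],
    [0,0,2.5,0.031,-0.021,0,0],
    [0,0,2.5,0.031,-0.021,0,0],
    [0,0,2.5,0.031,-0.021,0,0],
    [0,0,2.5,0.031,-0.021,0,0],
    [0,0,0,0,0,0,0],
    [0,0,0,0,0,0,0]
  ]
}}

```text
clock: 6.97
ee_pos: [0.5334, 0.0638, 0.0806]
tool_rot: [0.472, 0.881, -0.0, -0.0]
ft_force: [0.3, 0.2, -0.2]
finger_gap: 0.0004
grasp_force: 0.0
```

```bash
python3 look.py wrist
```

```text
t 6.9667 pos [0.5334 0.0638 0.0806] xyaw 123.62 z [-0. -0. -1.] f [ 0.3  0.2 -0.2] q6 -0.59 gap 0.0003853899607314029
wrist orange 1821 [0.5227 0.086  0.088 ] mid [0.5348 0.0909 0.1199] ang 202.7
wrist lugtop 1667 [0.5207 0.0825 0.081 ] mid [0.5209 0.0819 0.0802] ang 207.4
wrist hub/white 1810 [0.5474 0.0959 0.0596] mid [0.5346 0.0916 0.0594] ang 289.9
pics/wrist_696.png [0.49337377 0.12434111 0.23585056]
axis in tool xy mm [18.7 29.3]
```

Two clicks are done (207.4°).

{"name": "jog_arm", "arguments": {
  "motion": [
    [0,0,2.5,0.031,-0.02,0,0],
    [0,0,2.5,0.031,-0.02,0,0],
    [0,0,2.5,0.031,-0.02,0,0],
    [0,0,2.5,0.031,-0.02,0,0],
    [0,0,2.5,0.031,-0.02,0,0],
    [0,0,2.5,0.031,-0.02,0,0],
    [0,0,2.5,0.031,-0.02,0,0],
    [0,0,2.5,0.031,-0.02,0,0],
    [0,0,0,0,0,0,0],
    [0,0,0,0,0,0,0]
  ]
}}

```text
clock: 7.85
ee_pos: [0.5236, 0.0701, 0.0806]
tool_rot: [0.618, 0.786, -0.0, 0.0]
ft_force: [-0.3, 0.2, -0.5]
finger_gap: 0.0
grasp_force: 0.0
```

```bash
python3 look.py wrist
```

```text
t 7.85 pos [0.5236 0.0701 0.0806] xyaw 103.65 z [ 0. -0. -1.] f [-0.3  0.2 -0.5] q6 -0.23 gap 1.6500740912354928e-05
wrist orange 1831 [0.5201 0.0951 0.0876] mid [0.5356 0.093  0.1199] ang 182.4
wrist lugtop 1712 [0.518  0.0925 0.081 ] mid [0.5182 0.0919 0.0802] ang 187.5
wrist hub/white 1855 [0.5474 0.0957 0.0596] mid [0.5323 0.0954 0.0586] ang 289.2
pics/wrist_785.png [0.50690291 0.14088823 0.23586772]
axis in tool xy mm [19.1 29.2]
```

Three clicks are done (187.5°). Now the last one.

{"name": "jog_arm", "arguments": {
  "motion": [
    [0,0,2.5,0.031,-0.02,0,0],
    [0,0,2.5,0.031,-0.02,0,0],
    [0,0,2.5,0.031,-0.02,0,0],
    [0,0,2.5,0.031,-0.02,0,0],
    [0,0,2.5,0.031,-0.02,0,0],
    [0,0,2.5,0.031,-0.02,0,0],
    [0,0,2.5,0.031,-0.02,0,0],
    [0,0,2.5,0.031,-0.02,0,0],
    [0,0,0,0,0,0,0],
    [0,0,0,0,0,0,0]
  ]
}}

```text
clock: 8.73
ee_pos: [0.5165, 0.0794, 0.0806]
tool_rot: [0.745, 0.667, 0.0, 0.0]
ft_force: [-0.2, 0.4, -0.1]
finger_gap: 0.0004
grasp_force: 0.0
```

```bash
python3 look.py wrist
```

```text
t 8.7333 pos [0.5165 0.0794 0.0806] xyaw 83.66 z [ 0. -0. -1.] f [-0.2  0.4 -0.1] q6 0.14 gap 0.00040296624958665743
wrist orange 1831 [0.5215 0.1048 0.0895] mid [0.5368 0.1037 0.1198] ang 161.7
wrist lugtop 1705 [0.5189 0.1028 0.081 ] mid [0.5188 0.1022 0.0804] ang 167.0
wrist hub/white 1693 [0.5479 0.0967 0.0596] mid [0.5323 0.0956 0.0585] ang 26.4
pics/wrist_873.png [0.5252809  0.15182987 0.23587197]
axis in tool xy mm [19.5 29. ]
```

Fourth click reached (167°). Now I back off along −x and retract upward.

{"name": "jog_arm", "arguments": {
  "motion": [
    [0,0,0,-0.1,0,0,0],
    [0,0,0,-0.15,0,0,0],
    [0,0,0,0,0,-0.3,0],
    [0,0,0,0,0,-0.7,0],
    [0,0,0,0,0,-0.8,0],
    [0,0,0,0,0,-0.8,0],
    [0,0,0,0,0,-0.8,0],
    [0,0,0,0,0,-0.4,0],
    [0,0,0,0,0,0,0],
    [0,0,0,0,0,0,0]
  ]
}}

```text
clock: 9.62
ee_pos: [0.5152, 0.069, 0.233]
tool_rot: [0.746, 0.666, 0.001, 0.001]
ft_force: [0.3, 0.7, 0.0]
finger_gap: 0.0006
grasp_force: 0.0
```

```bash
python3 look.py wrist
```

```text
t 9.6167 pos [0.5152 0.069  0.233 ] xyaw 83.53 z [ 0.002 -0.    -1.   ] f [0.3 0.7 0. ] q6 0.12 gap 0.0005595407301976108
wrist orange 632 [0.5266 0.0995 0.1744] mid [0.5501 0.0879 0.1966] ang 171.2
wrist lugtop 488 [0.5191 0.1022 0.0811] mid [0.519  0.102  0.0804] ang 168.2
wrist hub/white 604 [0.5477 0.0957 0.0596] mid [0.5329 0.0955 0.0596] ang 310.2
pics/wrist_961.png [0.52400612 0.14143793 0.3882603 ]
axis in tool xy mm [30.  29.1]
```

```bash
ls -t pics | head -1; cp pics/$(ls -t pics | head -1) pics/final.png
```

```text
wrist_961.png
```

View pics/final.png

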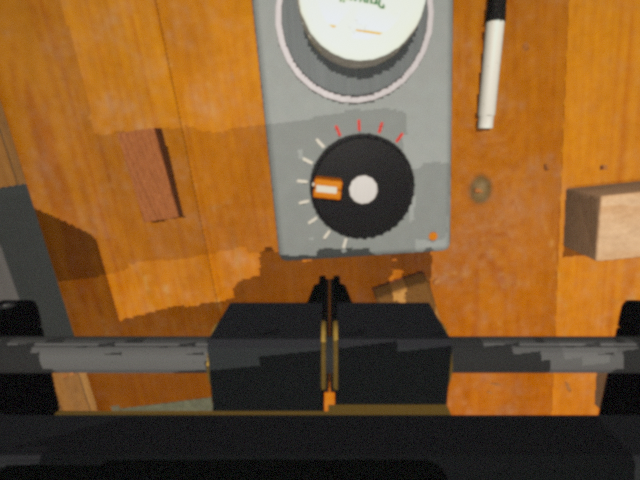

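The final view shows the lug (327,188) at the fifth tick (302,182), which is four clicks from the start. The fingers are clear of it and nothing else has been disturbed.

```bash
python3 -c "
from cell import ctrl
print(ctrl.finish_job())"
```

```text
the job is handed in; nothing more can be done
None
```

I turned the dial exactly four clicks clockwise, from notch 0 to notch 4 (lug measured at about 167–168°, 167.4° expected). It rests in that notch with the arm clear; the pot, block and marker were not touched, and the job is handed in.

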